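# Brush off a folded rock specimen, then rock the angle gauge over its crest and hold

### The arm

A 6-joint arm with a two-finger parallel gripper is mounted at the origin on a cart in front of the work surface, level with it; the furniture and walls round the work are solid. World frame = base frame: x ahead of the robot, y to its left, z up, the work surface at z = 0. Lengths are in m, angles in degrees, forces in N, time in s.
With the tool pointing down it reaches from about 0.325 to 0.75 m from the base axis. Payload 7.6 kg.
Tool frame: the origin (TCP) lies at the very end of the fingers, on their centre line; the grasp point (between the pads) lies r.hold_point_z behind it (r.hold_point_z is the distance from the TCP to the grasp point, in m); z points along the fingers, y is the line along which they close (so a half turn about z gives the same grasp; the last joint's range is limited). The gripper opens to 85 mm and grips with 20 to 120 N. Pads are 22 mm wide; open, the fingers measure 114 mm over their backs; the gripper's body (76 mm by 85 mm) begins 54 mm behind the grasp point. The pads swing forward as they close: fully open they stand 13 mm farther back than shut.
Start: joints at [-72.955, 2.991, 80.254, -0, 96.75, -4.028], TCP at [0.189, -0.49, 0.231] pointing down, gripper open.
Joint ranges: [-166.34, 166.34], [-52.06, 124.39], [6.96, 135.62], [-60.46, 240.46], [14.63, 156.25], [-167.68, 167.68]. Speed limits (degrees/s): [147.25, 147.25, 172.46, 180, 180, 180].

### API

Orientations are given as a 3x3 rotation matrix whose columns are the frame's x, y, z axes.
In Python, from plant import telemetry, vision, r gives the robot as it stands.
- The arm moves only by the tool move_arm, never from a script. Its argument "moves" is text: rows parted by semicolons, each of 7 numbers parted by spaces: the shift along the world's x, y, z in mm, then the turn, a rotation vector about the world's x, y, z in rad, then the finger opening in mm, from 0 to 85.4. A call has exactly 5 rows; each row is the pose to reach, as a shift and turn from the pose commanded when the call began; what a row does not reach only later rows make up. A row lasts 1/10 s, in which the tool goes at most 50 mm and 8.59 degrees, less where a joint would pass 70% of its speed; a pose out of reach is approached as far as the arm can. A call with a gripper value outside its range is refused whole. The fingers move at their own pace and stop on an object; "grip_force" is the grip in N (left out, the last holds). Time passes only in rows, so rows that repeat a pose let the fingers close, or fill a call up. It gives the time, the measured TCP pose, the force, the opening and the grip force at its end, in the units of the state.
- telemetry.observe(): the state, without advancing time (a new reading comes with each control period).
- vision.camera(name): name is "scene" or "top"; returns a dict with "pixels" (420x560x3 uint8, red, green, blue), "intrinsics" (3x3 intrinsics, pixels), "R" (3x3) and "t" (3): a world point X has camera coordinates R X + t. Camera axes: x right, y down, z forward; pixel columns grow to the right and rows downward; lengths in m; the calibration is good to about 2 mm. A picture is of the moment at which its call begins. There is no depth.
- r.close_job(): hands the job in; it is judged then, once.
Trained networks look in a picture, given as the dict that the camera call returned (one of the last four; its "shot" number tells which), for a name from the list of things; names that differ only in an ending like _2 or _b are one class to them, and where a whole thing is asked for, a point or a joint stands for the part that bears it (a point fixed in the world has none). Each returns a list of dicts, best first, with "p" (0 to 1); they miss things now and then, are a little off and sometimes report something else, mostly with a low value. They report only what shows in the picture. A call takes as long as a camera call. They do not tell look-alikes from the thing itself.
- vision.recognise(picture, thing): "uv" ([column, row] in pixels, amid what is visible of it).
- vision.cut_out(picture, thing): "mask" (420x560 bool, what is visible of it) and "uv" ([column, row] in pixels, amid what is visible of it).
- vision.spot_point(picture, thing): "uv" ([column, row] in pixels: a listed point, or the origin of a listed thing).
The state is a dict: "time": time; "joint_pos": joint angles; "joint_velocities": joint speeds; "joint_torque": joint torques, N m; "ee_pos": TCP position; "orientation": TCP orientation; "contact_force": force on the tool from outside, world axes, zero at the start; "torque": the same for the moment, N m; "width": finger opening in m; "finger_force": force on a finger pad.
Only numpy, scipy, OpenCV 4.12 (cv2) and the standard library are available. Lean on these libraries where they do the work, as an engineer would, in place of code of your own. Each camera call takes 0.05 s, during which the arm holds its last target. There are 200 camera calls.

### The job

Use the brush to sweep the three loose stone chips off the rock specimen's ledge into the tray it stands in, without touching them with the fingers, and lay the brush aside on the bench. Then take the angle gauge by its top, set it level and square across the specimen's crest with the dial towards you, and rock it over to the ledge side, keeping its base on the crest without pressing hard, until the swinging needle has settled between the two prongs of the preset gate. Finish while still holding it there, so that a colleague can mark the line of contact; disturb nothing else.

Things in the scene. Friction and masses are not known exactly. Their poses are not given: they have to be found in the camera images.
- tray: shallow stainless tray, 225 (x) x 220 (y) x 18 mm with 3 mm floor and walls and a thin rolled rim (top 21 mm), open on top, stays put. Origin: centre of its underside on the bench; z up.
- specimen: block of layered dark rock standing in the tray, heavy and firmly bedded (does not move), 120 mm long (x), from y = -85 to +50 mm. Origin: on its underside (the tray floor, 3 mm above the bench) below the middle of the crest line; z up, own x runs along the crest and points away from the robot. It has a rounded crest and, on the -y side (the robot's right), a level ledge.
- crest: the rounded upper part of the specimen, same frame as the specimen: an arc of 45 mm radius about a line parallel to x at y = 0, z = 21 mm; its top is at z = 66 mm, rough, and 1.5 mm hollow in the middle third of its length. Its foot on the ledge is at y = -41 mm.
- ledge_mid (a point): middle of the specimen's ledge, on its surface: x = 0, y = -63, z = 40 mm of the specimen. The ledge runs 120 mm along x and is 44 mm wide, between the crest's foot and the block's -y edge; both its ends and its -y side are open.
- chip1: angular chip of dark rock, about 24 x 19 x 17 mm, 22 g, lying loose on the ledge. Origin: centre of its underside.
- chip2: angular chip of dark rock, about 19 x 21 x 18 mm, 22 g, lying loose on the ledge. Origin: centre of its underside.
- chip3: angular chip of dark rock, about 21 x 18 x 16 mm, 22 g, lying loose on the ledge. Origin: centre of its underside.
- brush: wooden bench brush standing on its black bristles, 110 g, stiff. Own x along it: head from x = 0 to 70 mm (wooden back 28 mm wide, z = 45 to 61 mm; bristles 26 mm wide, x = 2 to 68 mm, z = 0 to 46 mm), round handle 17 mm thick from x = 0 to -113 mm at z = 55 to 60 mm. Origin: at the level of the bristle ends, below the joint of head and handle; z up.
- brush_grip (a point): point in the wooden back of the brush above its centre of mass, at x = 18 mm, z = 53 mm of the brush: grip across the 28 mm width here
- gauge: pendulum angle gauge standing on its base on the bench, 320 g: aluminium housing 27 mm thick (x), 92 mm wide (y), top at z = 118 mm, on a flat steel base 30 (x) x 104 (y) x 12 mm. Origin: centre of the underside of the base; z up. The dial (centre at z = 48 mm, 82 mm across, standing 5 mm proud) faces own -x, towards the robot.
- gauge_band (a point): middle of the plain band of the gauge's housing above the dial, z = 108 mm of the gauge: grip it here from above, across the 27 mm thickness
- needle (a joint): angle of the hanging needle on the dial, rad: 0 with the gauge level, positive when the gauge is rocked with its own -y side down (equal to that tilt once the needle has stopped swinging, which takes about one second)
- gate (a joint): angle, rad, at which the two-pronged gate is preset on the dial, same zero and sense as the needle: the needle stands in the middle of the gate when both values are equal. It does not move during the work.
- needle_tip (a point): tip of the needle, 30 mm from the dial centre, straight below it when the gauge is level
- gate_mid (a point): point midway between the two brass prongs (6 mm apart inside) of the gate, a small fork clipped to the dial's rim with its prongs pointing to the dial centre, 30 mm from the dial centre
- centrifuge: equipment, fixed: beige bench centrifuge, 390 (x) x 271 (y) x 192 mm, behind the gauge and the brush; its front face is 195 mm on the robot's side of its origin (centre of its underside). Carry things round its front or well above it.
- timer: bystander: white kitchen timer, 68 x 62 x 18 mm, origin at the centre of its underside
- tape_roll: bystander: roll of masking tape, 85 mm across, 19 mm high, origin at the centre of its underside
- marker1: bystander: black marker pen, 12 x 140 x 14 mm, lying on the bench, origin at the centre of its underside
Mind the look-alikes: they are no part of the job. There is more than one size of the brush; the job needs the larger.

How it is judged (in metres and radians):
On the way, in this order (a step that is already met when the one before it is completed fails the run):
1. the brush is held and lifted off the bench (contact force between the fingers and brush above 2 N and height (world z) of brush above 0.03 m), for 0.2 s.
2. all three chips lie in the tray, off the specimen, while the brush is still held (height (world z) of each of chip1, chip2, chip3 below 0.041 m and x of chip1 in the frame of tray between -0.118 and 0.118 m and y of chip1 in the frame of tray between -0.116 and 0.116 m and x of chip2 in the frame of tray between -0.118 and 0.118 m and y of chip2 in the frame of tray between -0.116 and 0.116 m and x of chip3 in the frame of tray between -0.118 and 0.118 m and y of chip3 in the frame of tray between -0.116 and 0.116 m and contact force between the fingers and brush above 2 N), for 0.2 s.
3. the held gauge rests level (within 6 degrees) and square on the crest (contact force between gauge and crest above 0.4 N and contact force between the fingers and gauge above 2 N and angle between gauge's own z axis and vertical below 0.105 rad and angle between the x axis of gauge and the x axis of specimen, either way round below 0.2 rad and angle between gauge's own x axis and vertical between 1.45 and 1.69 rad and x of gauge in the frame of specimen between -0.05 and 0.05 m), for 0.2 s.
At the end, for the whole second after the job is handed in: For the last second the fingers hold the gauge, its base on the crest (0.4 to 30 N), upright and square within 7 and 11 degrees, needle at rest and within 2.2 mm (4 degrees) of the gate's middle; the three chips lie in the tray, off the rock; the brush lies released on the bench clear of the tray (distance between needle_tip and gate_mid below 0.0022 m and value of joint needle above 0.08 rad and velocity of joint needle between -0.25 and 0.25 rad/s and contact force between gauge and crest between 0.4 and 30 N and contact force between the fingers and gauge above 2 N and z of gauge in the frame of specimen above 0.045 m and angle between the x axis of gauge and the x axis of specimen, either way round below 0.2 rad and angle between gauge's own x axis and vertical between 1.45 and 1.69 rad and x of gauge in the frame of specimen between -0.05 and 0.05 m and height (world z) of each of chip1, chip2, chip3 below 0.041 m and x of chip1 in the frame of tray between -0.118 and 0.118 m and y of chip1 in the frame of tray between -0.116 and 0.116 m and x of chip2 in the frame of tray between -0.118 and 0.118 m and y of chip2 in the frame of tray between -0.116 and 0.116 m and x of chip3 in the frame of tray between -0.118 and 0.118 m and y of chip3 in the frame of tray between -0.116 and 0.116 m and contact force between each of gauge, brush and tray below 0.1 N and contact force between the fingers and brush below 0.1 N and height (world z) of brush between -0.02 and 0.07 m and linear speed of brush below 0.02 m/s and contact force between brush and specimen below 0.1 N); the arm keeps its last pose, push and grip.
It fails at once if the fingers touch a chip (contact force between the fingers and chip1 above 0.5 N or contact force between the fingers and chip2 above 0.5 N or contact force between the fingers and chip3 above 0.5 N).
It fails at once if the gauge pushes a chip (contact force between gauge and chip1 above 0.5 N or contact force between gauge and chip2 above 0.5 N or contact force between gauge and chip3 above 0.5 N).
It fails at once if the gauge is pressed hard on the specimen (over 45 N) (contact force between gauge and specimen above 45 N).
It fails at once if a bystander is moved by more than 20 mm (distance of any of timer, tape_roll, marker1 from where it was at the start of the episode above 0.02 m).
It also fails if it takes over 72 s, if anything falls off the work surface, if the arm or the gripper's body presses on something with over 40 N, if the wrist force passes 120 N, or if a joint passes its speed limit or range.

## Working session

There is one attempt and no reset: what is moved stays moved. The work goes in short steps, Python scripts to look and compute and a tool call to move; the robot and the scene stay as the last step left them, time stands still between calls to the robot, and variables do not carry over. Pictures are saved under pics/ and viewed, at most 10 in all, crops included, and the job is handed in when it is done.

Besides the shell and the picture viewer there is one more tool, called after "Request:" by a JSON object that holds its "op" and its "data", one argument or row to a line. move_arm: Moves the arm, as the interface text tells. Its arguments: {"type":"object","properties":{"moves":{"type":"string"},"grip_force":{"type":"number"}},"required":["moves"]}

```bash
mkdir -p pics; cat > h.py <<'E'
import numpy as np, cv2
from plant import telemetry, vision, r
def ray(c,uv):
    K,R,t=map(np.array,(c["intrinsics"],c["R"],c["t"]))
    d=R.T@np.linalg.solve(K,[uv[0],uv[1],1.]); return -R.T@t, d
def onz(c,uv,z):
    o,d=ray(c,uv); return o+d*(z-o[2])/d[2]
def tri(c1,u1,c2,u2):
    o1,d1=ray(c1,u1);o2,d2=ray(c2,u2)
    s=np.linalg.lstsq(np.c_[d1,-d2],o2-o1,rcond=None)[0]
    a=o1+d1*s[0];b=o2+d2*s[1]; return (a+b)/2,np.linalg.norm(a-b)
def proj(c,X):
    K,R,t=map(np.array,(c["intrinsics"],c["R"],c["t"]))
    p=K@(R@np.array(X)+t); return p[:2]/p[2]
def save(c,n,k=1,box=None):
    im=c["pixels"][:,:,::-1]
    if box: im=im[box[1]:box[3],box[0]:box[2]]
    cv2.imwrite(n,cv2.resize(im,None,fx=k,fy=k,interpolation=cv2.INTER_CUBIC))
E
python3 - <<'E'
from h import *
np.set_printoptions(precision=4,suppress=True)
s=vision.camera("scene");t=vision.camera("top")
save(s,"pics/s0.png",1.4);save(t,"pics/t0.png",1.4)
for n in ["tray","specimen","ledge_mid","chip1","chip2","chip3","brush","brush_grip","gauge","gauge_band","needle_tip","gate_mid","timer","tape_roll","marker1","centrifuge"]:
    for c,m in((s,"s"),(t,"t")):
        print(n,m,[(np.round(d["uv"],1).tolist(),round(d["p"],2)) for d in vision.spot_point(c,n)[:4]])
print(r.hold_point_z)
for c in(s,t): print(c["intrinsics"],c["R"],c["t"], -np.array(c["R"]).T@c["t"])
E
```

```text
tray s [([408.3, 288.0], 0.62)]
tray t [([414.2, 230.5], 0.82)]
specimen s [([394.5, 279.9], 0.77)]
specimen t []
ledge_mid s [([414.7, 272.7], 0.93), ([406.4, 287.2], 0.31)]
ledge_mid t [([425.2, 217.3], 0.81)]
chip1 s [([419.8, 276.2], 0.6), ([415.5, 278.0], 0.59), ([425.8, 261.2], 0.44)]
chip1 t [([424.0, 207.1], 0.62), ([418.7, 219.2], 0.47), ([424.3, 230.3], 0.43)]
chip2 s [([419.8, 276.2], 0.6), ([415.5, 278.0], 0.59), ([425.8, 261.2], 0.44)]
chip2 t [([424.0, 207.1], 0.62), ([418.7, 219.2], 0.47), ([424.3, 230.3], 0.43)]
chip3 s [([419.8, 276.2], 0.6), ([415.5, 278.0], 0.59), ([425.8, 261.2], 0.44)]
chip3 t [([424.0, 207.1], 0.62), ([418.7, 219.2], 0.47), ([424.3, 230.3], 0.43)]
brush s [([235.7, 200.4], 0.67), ([292.5, 288.5], 0.21)]
brush t [([204.6, 160.5], 0.67), ([264.6, 244.0], 0.62)]
brush_grip s [([240.8, 233.7], 0.85), ([240.4, 191.0], 0.69)]
brush_grip t [([263.0, 240.4], 0.97), ([206.2, 159.3], 0.85)]
gauge s [([311.6, 267.8], 0.62), ([241.7, 232.6], 0.38)]
gauge t [([333.5, 239.4], 0.92)]
gauge_band s [([313.0, 233.2], 0.79)]
gauge_band t [([340.0, 237.2], 0.83), (
[... 235 characters left out ...]
9)]
tape_roll s [([133.9, 224.4], 0.56), ([311.3, 265.1], 0.37)]
tape_roll t [([140.8, 258.9], 0.61)]
marker1 s [([292.1, 287.1], 0.54)]
marker1 t [([334.8, 269.1], 0.52)]
centrifuge s []
centrifuge t [([396.7, 218.8], 0.47), ([341.2, 237.2], 0.18)]
0.0187
[[418.8804   0.     274.5607]
 [  0.     418.8804 214.8562]
 [  0.       0.       1.    ]] [[ 0.5235 -0.8519 -0.0144]
 [-0.4123 -0.2385 -0.8792]
 [ 0.7456  0.4663 -0.4762]] [-0.2025  0.314   0.7951] [-0.3573 -0.4683  0.6518]
[[386.8273   0.     285.1273]
 [  0.     386.8273 212.1564]
 [  0.       0.       1.    ]] [[ 0.024  -0.9993  0.0274]
 [-0.9896 -0.0276 -0.1412]
 [ 0.1418 -0.0238 -0.9896]] [0.071  0.537  1.1115] [0.3721 0.1122 1.1738]
```

View pics/s0.png

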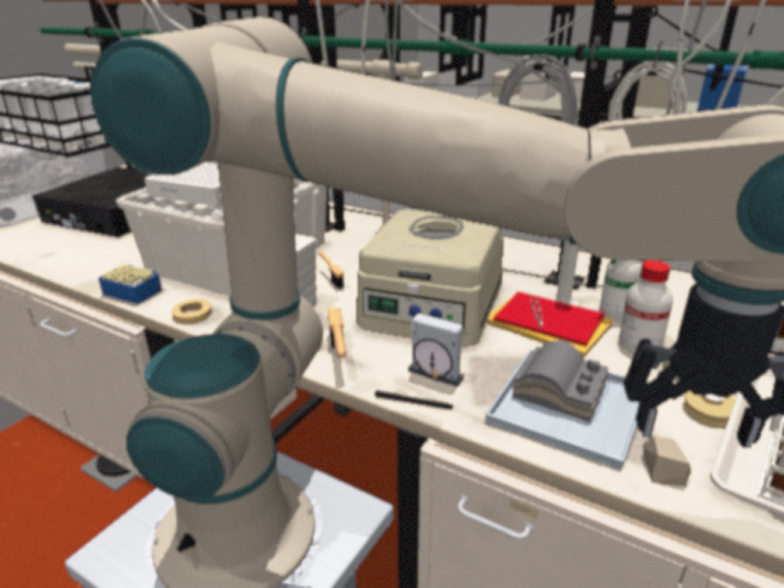

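View pics/t0.png

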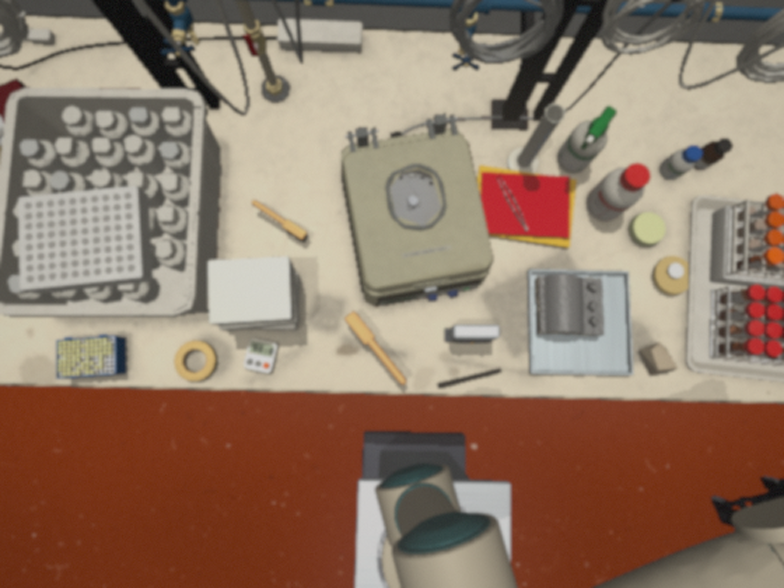

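The scene view shows the gauge at about (311,250) and the tray with its specimen at (400,280). The large brush at (240,235) sits beside the arm. The top view shows the large brush at (268,250), the gauge at (337,237), the tray at (413,230), and three chips at about (421,203), (423,216) and (424,229). The small look-alike brush is at (200,157).

```bash
cat >> h.py <<'E'
def box(x0,x1,y0,y1,z0,z1): return np.array([[x,y,z] for x in(x0,x1) for y in(y0,y1) for z in(z0,z1)])/1000
a=np.linspace(-1.15,0.9,12)
PARTS={"tray":[box(-112,112,-110,110,0,21)],
"brush":[box(0,70,-14,14,45,61),box(2,68,-13,13,0,46),box(-113,0,-8.5,8.5,48,66)],
"gauge":[box(-15,15,-52,52,0,12),box(-13.5,13.5,-46,46,12,118)],
"specimen":[box(-60,60,-85,50,0,40),np.array([[x,45*np.sin(q),21+45*np.cos(q)] for x in(-60,60) for q in a])/1000]}
def sil(c,parts,p,z):
    m=np.zeros((420*4,560*4),np.uint8); co,si=np.cos(p[2]),np.sin(p[2])
    for P in parts:
        W=np.c_[p[0]+co*P[:,0]-si*P[:,1],p[1]+si*P[:,0]+co*P[:,1],P[:,2]+z]
        u=np.array([proj(c,w) for w in W])*4+1.5
        cv2.fillConvexPoly(m,cv2.convexHull((u*16).astype(np.int32)),1,shift=4)
    return cv2.resize(m.astype(np.float32),(560,420),interpolation=cv2.INTER_AREA)
def fit(obs,name,p0,z=0):
    from scipy.optimize import minimize
    def f(p):
        e=0
        for c,m in obs:
            s=sil(c,PARTS[name],p,z); e+=1-np.minimum(s,m).sum()/np.maximum(s,m).sum()
        return e
    best=min((minimize(f,p0,method="Nelder-Mead",options=dict(initial_simplex=np.array(p0)+np.array([[0,0,0],[k,0,0],[0,k,0],[0,0,8*k]]),xatol=1e-4,fatol=1e-4)) for k in(.01,-.02)),key=lambda q:q.fun)
    return best.x,best.fun
E
python3 - <<'E'
from h import *
np.set_printoptions(precision=4,suppress=True)
s=vision.camera("scene");t=vision.camera("top")
for n,uv,z,yaw in(("tray",(413,230),.0,0),("specimen",(405,217),.04,0),("gauge",(337,237),.1,0),("brush",(264,242),.05,.7)):
    ob=[]
    for c,k in((s,"s"),(t,"t")):
        L=vision.cut_out(c,n)
        print(n,k,[(np.round(d["uv"]).tolist(),round(d["p"],2),int(d["mask"].sum())) for d in L[:3]])
        L=[d for d in L if k=="s" or np.hypot(*(np.array(d["uv"])-uv))<25]
        if L and not(n=="brush" and k=="s"): ob.append((c,L[0]["mask"].astype(np.float32),k))
    p0=list(onz(t,uv,z)[:2])+[yaw]; zz=.003 if n=="specimen" else 0
    for sub in([o for o in ob if o[2]=="t"],ob):
        if sub: print(n,[o[2] for o in sub],*fit([o[:2] for o in sub],n,p0,zz))
for n,hs in(("chip1",.043),("timer",0),("tape_roll",0),("marker1",0)):
    for c in(s,t): print(n,[(onz(c,d["uv"],hs),round(d["p"],2)) for d in vision.spot_point(c,n)[:4]])
E
```

```text
tray s [([412.0, 301.0], 0.61, 3625)]
tray t [([425.0, 245.0], 0.93, 3377)]
tray ['t'] [ 0.4954 -0.3089  0.0089] 0.39445799589157104
tray ['s', 't'] [ 0.4953 -0.3082  0.0097] 0.814670205116272
specimen s [([402.0, 276.0], 0.94, 2403)]
specimen t [([405.0, 220.0], 0.67, 1806)]
specimen ['t'] [ 0.5291 -0.265  -0.0078] 0.12804877758026123
specimen ['s', 't'] [ 0.5289 -0.2639  0.0152] 0.23505645990371704
gauge s [([313.0, 248.0], 0.57, 1611)]
gauge t [([335.0, 239.0], 0.77, 440)]
gauge ['t'] [ 0.4603 -0.0654  0.0427] 0.12363046407699585
gauge ['s', 't'] [ 0.4603 -0.0662  0.0437] 0.1825762391090393
brush s [([245.0, 237.0], 0.83, 378), ([238.0, 195.0], 0.44, 170)]
brush t [([266.0, 241.0], 0.94, 492), ([205.0, 158.0], 0.82, 222)]
brush ['t'] [0.4396 0.1431 0.7093] 0.09201931953430176
brush ['t'] [0.4396 0.1431 0.7093] 0.09201931953430176
chip1 [(array([ 0.5711, -0.3304,  0.043 ]), 0.58), (array([ 0.4956, -0.3281,  0.043 ]), 0.52), (array([ 0.5225, -0.3214,  0.043 ]), 0.5)]
chip1 [(array([ 0.5191, -0.2501,  0.043 ]), 0.7), (array([ 0.4991, -0.3278,  0.043 ]), 0.6), (array([ 0.5656, -0.3223,  0.043 ]), 0.48), (array([ 0.5238, -0.3125,  0.043 ]), 0.37)]
timer []
timer [(array([0.4001, 0.385 , 0.    ]), 0.59)]
tape_roll [(array([0.4059, 0.532 , 0.    ]), 0.76), (array([ 0.643 , -0.3185,  0.    ]), 0.57)]
tape_roll [(array([ 0.3719, -0.0647,  0.    ]), 0.64), (array([0.3956, 0.5158, 0.    ]), 0.59)]
marker1 [(array([ 0.3668, -0.0722,  0.    ]), 0.76)]
marker1 [(array([ 0.3694, -0.0699,  0.    ]), 0.55)]
```

```bash
python3 - <<'E'
from h import *
np.set_printoptions(precision=4,suppress=True)
o=telemetry.observe();print(o["time"],o["ee_pos"],o["orientation"])
s=vision.camera("scene");t=vision.camera("top")
for n,z in(("brush_grip",.053),("gauge_band",.108),("gauge",0),("ledge_mid",.043)):
    for c in(s,t): print(n,[(onz(c,d["uv"],z),round(d["p"],2)) for d in vision.spot_point(c,n)[:2]])
E
```

```text
2.6 [ 0.1888 -0.4899  0.2313] [[ 0.9331  0.3596  0.    ]
 [ 0.3596 -0.9331 -0.0001]
 [-0.      0.0001 -1.    ]]
brush_grip [(array([0.6698, 0.3203, 0.053 ]), 0.69), (array([0.4619, 0.1524, 0.053 ]), 0.55)]
brush_grip [(array([0.6794, 0.3249, 0.053 ]), 0.81), (array([0.4507, 0.1598, 0.053 ]), 0.79)]
gauge_band [(array([ 0.4535, -0.0698,  0.108 ]), 0.78), (array([ 0.4726, -0.3462,  0.108 ]), 0.52)]
gauge_band [(array([ 0.4537, -0.0643,  0.108 ]), 0.79)]
gauge [(array([ 0.4628, -0.0651,  0.    ]), 0.83), (array([ 0.5485, -0.3132,  0.    ]), 0.33)]
gauge [(array([ 0.4578, -0.0626,  0.    ]), 0.96)]
ledge_mid []
ledge_mid [(array([ 0.4731, -0.0871,  0.043 ]), 0.72), (array([ 0.53  , -0.3229,  0.043 ]), 0.63)]
```

Request:
{"op": "move_arm", "data": {
  "moves": "26 40 0 0 0 0.07 85; 52 80 0 0 0 0.14 85; 78 120 0 0 0 0.2 85; 104 160 0 0 0 0.27 85; 130 200 0 0 0 0.34 85",
  "grip_force": 60
}}

```text
time: 3.6
ee_pos: [0.3194, -0.2882, 0.2315]
orientation: [[0.758, 0.652, 0.001], [0.652, -0.758, -0.001], [0.0, 0.001, -1.0]]
contact_force: [1.3, -0.7, -0.4]
width: 0.0847
finger_force: 0.0
```

Request:
{"op": "move_arm", "data": {
  "moves": "18 45 0 0 0 0 85; 36 90 0 0 0 0 85; 54 135 0 0 0 0 85; 72 180 0 0 0 0 85; 90 225 0 0 0 0 85"
}}

```text
time: 4.1
ee_pos: [0.4091, -0.0629, 0.2316]
orientation: [[0.76, 0.65, 0.001], [0.65, -0.76, -0.0], [0.001, 0.001, -1.0]]
contact_force: [0.7, -1.1, 0.3]
width: 0.0849
finger_force: 0.0
```

Request:
{"op": "move_arm", "data": {
  "moves": "9 44 -20 0 0 0 85; 18 88 -40 0 0 0 85; 27 132 -60 0 0 0 85; 36 176 -80 0 0 0 85; 44 220 -100 0 0 0 85"
}}

```text
time: 4.6
ee_pos: [0.4529, 0.1571, 0.1308]
orientation: [[0.76, 0.65, 0.001], [0.65, -0.76, 0.0], [0.001, 0.001, -1.0]]
contact_force: [0.1, -0.3, 0.3]
width: 0.085
finger_force: 0.0
```

Request:
{"op": "move_arm", "data": {
  "moves": "0 -2 -30 0 0 0 85; 0 -2 -60 0 0 0 85; 0 -2 -85 0 0 0 85; 0 -2 -97 0 0 0 85; 0 -2 -97 0 0 0 85"
}}

```text
time: 5.1
ee_pos: [0.4518, 0.1528, 0.0329]
orientation: [[0.76, 0.65, -0.003], [0.65, -0.76, -0.001], [-0.003, -0.001, -1.0]]
contact_force: [0.3, 0.7, 0.4]
width: 0.0846
finger_force: 0.0
```

Request:
{"op": "move_arm", "data": {
  "moves": "0 0 0 0 0 0 40; 0 0 0 0 0 0 20; 0 0 0 0 0 0 10; 0 0 0 0 0 0 10; 0 0 0 0 0 0 10",
  "grip_force": 60
}}

```text
time: 5.6
ee_pos: [0.4533, 0.1533, 0.0353]
orientation: [[0.76, 0.65, 0.002], [0.65, -0.76, 0.001], [0.002, 0.001, -1.0]]
contact_force: [-1.0, 0.9, 5.0]
width: 0.0269
finger_force: 59.0
```

Request:
{"op": "move_arm", "data": {
  "moves": "0 0 20 0 0 0 10; 0 0 60 0 0 0 10; 0 0 100 0 0 0 10; 0 0 140 0 0 0 10; 0 0 150 0 0 0 10"
}}

```text
time: 6.1
ee_pos: [0.4545, 0.1535, 0.1893]
orientation: [[0.76, 0.65, 0.008], [0.65, -0.76, 0.002], [0.007, 0.004, -1.0]]
contact_force: [0.3, -1.0, -1.1]
width: 0.027
finger_force: 59.5
```

```bash
python3 - <<'E'
from h import *
np.set_printoptions(precision=4,suppress=True)
o=telemetry.observe();print(o["time"],o["ee_pos"],o["width"],o["finger_force"],o["contact_force"],o["torque"])
s=vision.camera("scene");t=vision.camera("top")
a=s["pixels"][100:310,170:450];b=t["pixels"][130:340,170:450]
cv2.imwrite("pics/g1.png",cv2.resize(np.hstack([a,b])[:,:,::-1],(800,300),interpolation=cv2.INTER_CUBIC))
L=[d for d in vision.cut_out(t,"brush") if np.hypot(*(np.array(d["uv"])-(262,235)))<40]
if L: print(fit([(t,L[0]["mask"].astype(np.float32))],"brush",[.44,.143,.709],o["ee_pos"][2]-.034))
E
```

```text
6.1 [0.4545 0.1535 0.1893] 0.027045085853185144 59.51331711374223 [ 0.3219 -1.0215 -1.0884] [0.0025 0.03   0.0056]
(array([0.4365, 0.1383, 0.7167]), np.float64(0.6688966155052185))
```

View pics/g1.png

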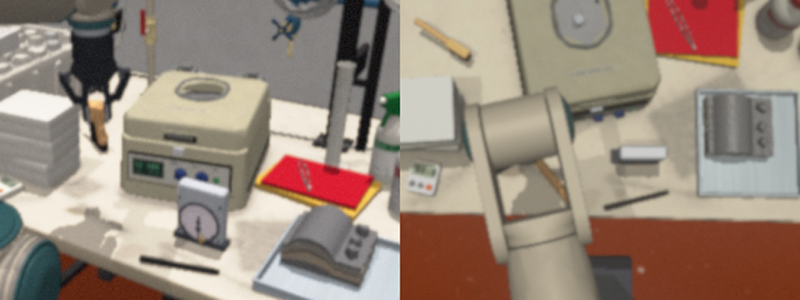

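Request:
{"op": "move_arm", "data": {
  "moves": "-10 -40 5 0 0 0.1 10; -20 -85 10 0 0 0.2 10; -28 -135 10 0 0 0.3 10; -35 -180 10 0 0 0.4 10; -35 -228 10 0 0 0.5 10"
}}

```text
time: 6.75
ee_pos: [0.416, -0.0762, 0.1918]
orientation: [[0.351, 0.936, -0.004], [0.936, -0.351, 0.001], [-0.0, -0.004, -1.0]]
contact_force: [2.6, 0.1, -1.5]
width: 0.0268
finger_force: 59.5
```

Request:
{"op": "move_arm", "data": {
  "moves": "5 -45 0 0 0 0.07 10; 10 -90 0 0 0 0.14 10; 18 -135 0 0 0 0.21 10; 29 -180 0 0 0 0.29 10; 40 -225 0 0 0 0.362 10"
}}

```text
time: 7.25
ee_pos: [0.457, -0.3013, 0.1911]
orientation: [[-0.002, 1.0, -0.004], [1.0, 0.002, 0.003], [0.003, -0.004, -1.0]]
contact_force: [0.4, 1.1, -1.9]
width: 0.0269
finger_force: 59.6
```

Request:
{"op": "move_arm", "data": {
  "moves": "29 -12 0 0 0 0 10; 60 -24 0 0 0 0 10; 90 -36 0 0 0 0 10; 120 -48 0 0 0 0 10; 145 -60 0 0 0 0 10"
}}

```text
time: 7.75
ee_pos: [0.6033, -0.3597, 0.19]
orientation: [[0.001, 1.0, -0.005], [1.0, -0.001, 0.003], [0.003, -0.005, -1.0]]
contact_force: [1.2, 0.7, -1.1]
width: 0.0265
finger_force: 59.5
```

Request:
{"op": "move_arm", "data": {
  "moves": "2 0 -30 0 0 0 10; 2 0 -60 0 0 0 10; 2 0 -90 0 0 0 10; 2 0 -105 0 0 0 10; 2 0 -105 0 0 0 10"
}}

```text
time: 8.25
ee_pos: [0.6028, -0.3586, 0.0839]
orientation: [[0.001, 1.0, -0.007], [1.0, -0.001, 0.005], [0.005, -0.007, -1.0]]
contact_force: [0.4, -0.1, -1.9]
width: 0.0271
finger_force: 59.6
```

```bash
python3 - <<'E'
from h import *
np.set_printoptions(precision=4,suppress=True)
o=telemetry.observe();print(o["time"],o["ee_pos"],o["width"],o["contact_force"])
s=vision.camera("scene");t=vision.camera("top")
a=s["pixels"][190:340,340:540];b=t["pixels"][150:300,360:560]
cv2.imwrite("pics/g2.png",cv2.resize(np.hstack([a,b])[:,:,::-1],(800,300),interpolation=cv2.INTER_CUBIC))
for c in (s,t):
    print("chip",[(onz(c,d["uv"],.043),round(d["p"],2)) for d in vision.spot_point(c,"chip1")[:4]])
    print("brush",[(onz(c,d["uv"],.045),round(d["p"],2)) for d in vision.spot_point(c,"brush")[:3]])
    print([np.round(proj(c,x),1) for x in [(.605,-.308,.045),(.592,-.308,.045),(.469,-.349,.043),(.469,-.305,.043),(.589,-.305,.043)]])
E
```

```text
8.25 [ 0.6028 -0.3586  0.0839] 0.027089979430776557 [ 0.4123 -0.0892 -1.8839]
chip [(array([ 0.573 , -0.3294,  0.043 ]), 0.53), (array([ 0.5016, -0.3253,  0.043 ]), 0.46), (array([ 0.5254, -0.3199,  0.043 ]), 0.37)]
brush [(array([ 0.5977, -0.3814,  0.045 ]), 0.98), (array([0.6027, 0.2817, 0.045 ]), 0.71), (array([ 0.7055, -0.3484,  0.045 ]), 0.52)]
[array([420.2, 253. ]), array([418.9, 255.4]), array([422.5, 287.2]), array([403.5, 281.2]), array([417.3, 256.3])]
chip [(array([ 0.5634, -0.3286,  0.043 ]), 0.45), (array([ 0.5246, -0.312 ,  0.043 ]), 0.44), (array([ 0.4947, -0.333 ,  0.043 ]), 0.37), (array([ 0.6163, -0.3887,  0.043 ]), 0.18)]
brush [(array([ 0.6097, -0.3864,  0.045 ]), 0.75), (array([0.6879, 0.3214, 0.045 ]), 0.63)]
[array([416.7, 192.3]), array([416.8, 196.6]), array([431.3, 238. ]), array([416.5, 237.6]), array([415.6, 197.6])]
```

View pics/g2.png

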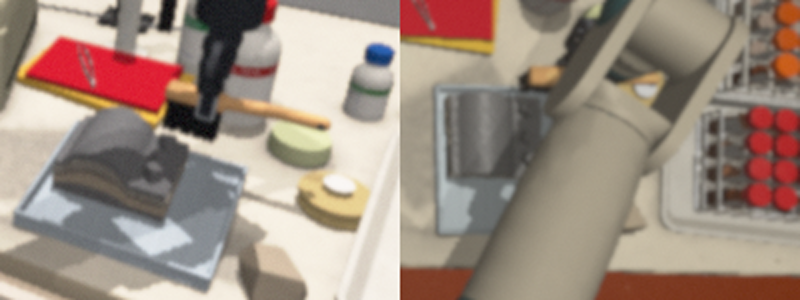

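The brush is upright and clear of the far end of the ledge, with its bristle tip at about (424,254) in the scene view. That is a few mm further out than planned, so I'll shift it 5 mm towards the crest, lower it 3 mm and sweep.

Request:
{"op": "move_arm", "data": {
  "moves": "0 5 -3 0 0 0 10; -5 5 -3 0 0 0 10; -15 5 -3 0 0 0 10; -25 5 -3 0 0 0 10; -35 5 -3 0 0 0 10"
}}

```text
time: 9.05
ee_pos: [0.5691, -0.3547, 0.0863]
orientation: [[0.001, 1.0, -0.0], [1.0, -0.001, 0.0], [0.0, -0.0, -1.0]]
contact_force: [0.0, 0.0, -1.3]
width: 0.0268
finger_force: 59.6
```

Request:
{"op": "move_arm", "data": {
  "moves": "-10 0 0 0 0 0 10; -20 0 0 0 0 0 10; -30 0 0 0 0 0 10; -40 0 0 0 0 0 10; -50 0 0 0 0 0 10"
}}

```text
time: 9.55
ee_pos: [0.5191, -0.3548, 0.0865]
orientation: [[0.001, 1.0, 0.0], [1.0, -0.001, -0.0], [-0.0, 0.0, -1.0]]
contact_force: [0.7, -0.3, -1.9]
width: 0.0272
finger_force: 59.6
```

```bash
python3 - <<'E'
from h import *
o=telemetry.observe();print(o["time"],o["ee_pos"],o["width"],o["contact_force"])
s=vision.camera("scene")
save(s,"pics/g3.png",3,(340,200,540,340))
E
```

```text
9.55 [ 0.51913914 -0.35476507  0.08648965] 0.027210886070275695 [ 0.70587892 -0.28034511 -1.90424418]
```

View pics/g3.png

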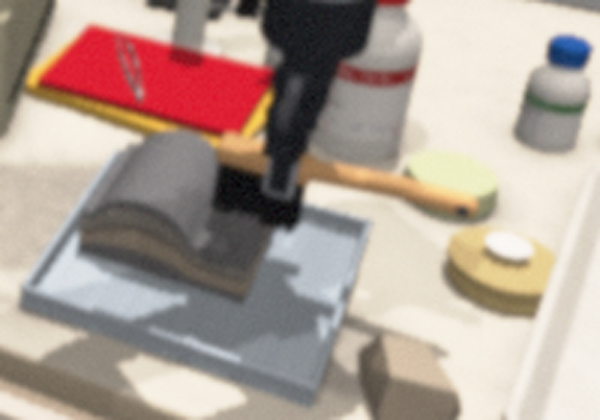

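The chips are moving ahead of the bristles, with one visible near (407,278). The brush rides about 8 mm above the ledge, so I'll lower it 5 mm and carry on.

Request:
{"op": "move_arm", "data": {
  "moves": "-4 0 -2 0 0 0 10; -12 0 -5 0 0 0 10; -20 0 -5 0 0 0 10; -29 0 -5 0 0 0 10; -38 0 -5 0 0 0 10"
}}

```text
time: 10.1
ee_pos: [0.481, -0.3549, 0.0812]
orientation: [[0.001, 1.0, -0.0], [1.0, -0.001, 0.0], [0.0, -0.0, -1.0]]
contact_force: [-0.5, 0.4, -1.1]
width: 0.0267
finger_force: 59.6
```

Request:
{"op": "move_arm", "data": {
  "moves": "-9 0 0 0 0 0 10; -18 0 0 0 0 0 10; -26 0 0 0 0 0 10; -32 0 0 0 0 0 10; -32 0 0 0 0 0 10"
}}

```text
time: 10.6
ee_pos: [0.4491, -0.355, 0.0814]
orientation: [[0.002, 1.0, -0.0], [1.0, -0.002, -0.0], [-0.0, -0.0, -1.0]]
contact_force: [0.2, -0.6, -1.2]
width: 0.0268
finger_force: 59.6
```

```bash
python3 - <<'E'
from h import *
np.set_printoptions(precision=3,suppress=True)
o=telemetry.observe();print(o["time"],o["ee_pos"],o["width"],o["contact_force"])
s=vision.camera("scene");t=vision.camera("top")
save(s,"pics/g4.png",3,(340,200,540,340))
for c in (s,t): print("chip",[(onz(c,d["uv"],.003),onz(c,d["uv"],.043),round(d["p"],2)) for d in vision.spot_point(c,"chip1")[:5]])
E
```

```text
10.6 [ 0.449 -0.355  0.081] 0.026783414700625355 [ 0.236 -0.556 -1.247]
chip [(array([ 0.475, -0.315,  0.003]), array([ 0.424, -0.324,  0.043]), 0.63), (array([ 0.435, -0.34 ,  0.003]), array([ 0.386, -0.348,  0.043]), 0.55), (array([ 0.467, -0.358,  0.003]), array([ 0.416, -0.365,  0.043]), 0.44)]
chip [(array([ 0.467, -0.319,  0.003]), array([ 0.464, -0.304,  0.043]), 0.52), (array([ 0.425, -0.329,  0.003]), array([ 0.423, -0.314,  0.043]), 0.38)]
```

View pics/g4.png

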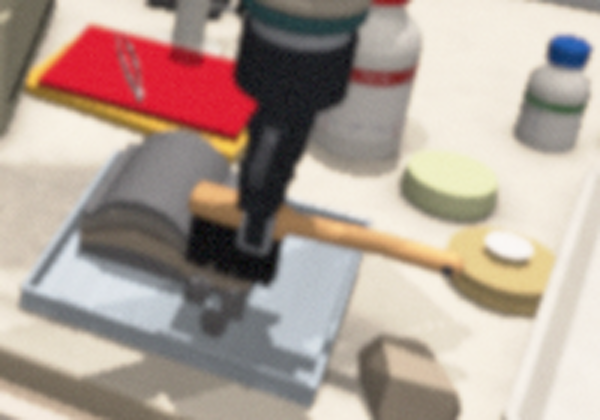

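All three chips lie in the tray, at about (407,295), (418,297) and (411,307). I'll take the brush back to its clear spot.

Request:
{"op": "move_arm", "data": {
  "moves": "0 0 40 0 0 0 10; 0 0 85 0 0 0 10; -10 32 112 0 0 0 10; -20 75 112 0 0 -0.1 10; -30 120 112 0 0 -0.2 10"
}}

```text
time: 11.3
ee_pos: [0.4199, -0.234, 0.1944]
orientation: [[0.204, 0.979, 0.002], [0.979, -0.204, -0.001], [-0.001, 0.002, -1.0]]
contact_force: [0.6, 1.5, -0.7]
width: 0.0268
finger_force: 59.6
```

Request:
{"op": "move_arm", "data": {
  "moves": "0 45 0 0 0 -0.1 10; 0 90 0 0 0 -0.2 10; 0 135 0 0 0 -0.3 10; 0 180 0 0 0 -0.4 10; 0 225 0 0 0 -0.45 10"
}}

```text
time: 11.8
ee_pos: [0.4197, -0.008, 0.1937]
orientation: [[0.609, 0.793, 0.001], [0.793, -0.609, -0.0], [0.001, 0.001, -1.0]]
contact_force: [0.1, -0.2, -1.4]
width: 0.0268
finger_force: 59.6
```

Request:
{"op": "move_arm", "data": {
  "moves": "7 45 0 0 0 -0.1 10; 14 90 0 0 0 -0.212 10; 22 130 0 0 0 -0.212 10; 32 163 0 0 0 -0.212 10; 32 163 -30 0 0 -0.212 10"
}}

```text
time: 12.3
ee_pos: [0.4543, 0.1573, 0.1669]
orientation: [[0.757, 0.654, 0.008], [0.654, -0.757, 0.003], [0.008, 0.003, -1.0]]
contact_force: [1.4, -0.5, -2.2]
width: 0.0267
finger_force: 59.7
```

Request:
{"op": "move_arm", "data": {
  "moves": "0 0 -40 0 0 0 10; 0 0 -75 0 0 0 10; 0 0 -100 0 0 0 10; 0 0 -110 0 0 0 10; 0 0 -115 0 0 0 10"
}}

```text
time: 12.8
ee_pos: [0.4517, 0.1532, 0.0478]
orientation: [[0.76, 0.65, -0.001], [0.65, -0.76, -0.0], [-0.001, -0.0, -1.0]]
contact_force: [0.6, -0.1, -1.1]
width: 0.0268
finger_force: 59.6
```

Request:
{"op": "move_arm", "data": {
  "moves": "0 0 -5 0 0 0 10; 0 0 -9 0 0 0 10; 0 0 -12 0 0 0 10; 0 0 -12 0 0 0 10; 0 0 -12 0 0 0 10"
}}

```text
time: 13.3
ee_pos: [0.452, 0.1531, 0.0367]
orientation: [[0.76, 0.65, 0.001], [0.65, -0.76, 0.0], [0.001, 0.0, -1.0]]
contact_force: [0.1, -0.1, -1.0]
width: 0.0268
finger_force: 59.6
```

Request:
{"op": "move_arm", "data": {
  "moves": "0 0 -1 0 0 0 10; 0 0 -2 0 0 0 10; 0 0 -2 0 0 0 10; 0 0 -2 0 0 0 10; 0 0 -2 0 0 0 10"
}}

```text
time: 13.8
ee_pos: [0.4523, 0.1533, 0.0353]
orientation: [[0.76, 0.65, 0.001], [0.65, -0.76, 0.0], [0.001, 0.001, -1.0]]
contact_force: [-2.7, 0.3, 5.6]
width: 0.027
finger_force: 60.4
```

Request:
{"op": "move_arm", "data": {
  "moves": "0 0 0 0 0 0 40; 0 0 0 0 0 0 60; 0 0 0 0 0 0 80; 0 0 0 0 0 0 80; 0 0 0 0 0 0 80"
}}

```text
time: 14.3
ee_pos: [0.4518, 0.1531, 0.0342]
orientation: [[0.76, 0.65, -0.0], [0.65, -0.76, -0.0], [-0.0, 0.0, -1.0]]
contact_force: [0.4, -0.4, 0.8]
width: 0.0796
finger_force: 0.0
```

Request:
{"op": "move_arm", "data": {
  "moves": "0 0 30 0 0 0 85; 0 0 80 0 0 0 85; 0 0 130 0 0 0 85; 0 0 160 0 0 0 85; 0 0 160 0 0 0 85"
}}

```text
time: 14.8
ee_pos: [0.4539, 0.1537, 0.1998]
orientation: [[0.76, 0.65, 0.01], [0.65, -0.76, 0.002], [0.009, 0.004, -1.0]]
contact_force: [0.2, -0.3, 0.5]
width: 0.0847
finger_force: 0.0
```

Request:
{"op": "move_arm", "data": {
  "moves": "0 -45 0 0 0 0.14 85; 0 -90 0 0 0 0.28 85; 0 -135 0 0 0 0.42 85; 2 -180 0 0 0 0.56 85; 6 -220 0 0 0 0.7 85"
}}

```text
time: 15.3
ee_pos: [0.4568, -0.0597, 0.1932]
orientation: [[0.212, 0.977, -0.001], [0.977, -0.212, 0.0], [0.0, -0.001, -1.0]]
contact_force: [0.7, -0.4, -0.4]
width: 0.085
finger_force: 0.0
```

Request:
{"op": "move_arm", "data": {
  "moves": "0 0 0 0 0 0.14 85; 0 0 0 0 0 0.208 85; 0 0 0 0 0 0.208 85; 0 0 -20 0 0 0.208 85; 0 0 -40 0 0 0.208 85"
}}

```text
time: 15.8
ee_pos: [0.4575, -0.058, 0.1535]
orientation: [[0.013, 1.0, 0.001], [1.0, -0.013, -0.0], [-0.0, 0.001, -1.0]]
contact_force: [0.2, 0.2, -0.6]
width: 0.0849
finger_force: 0.0
```

```bash
python3 - <<'E'
from h import *
np.set_printoptions(precision=3,suppress=True)
o=telemetry.observe();print(o["time"],o["ee_pos"],o["orientation"])
s=vision.camera("scene");t=vision.camera("top")
a=s["pixels"][160:300,260:360];b=t["pixels"][190:330,240:340]
cv2.imwrite("pics/g5.png",cv2.resize(np.hstack([a,b])[:,:,::-1],(800,560),interpolation=cv2.INTER_CUBIC))
print([(onz(s,d["uv"],.108),round(d["p"],2)) for d in vision.spot_point(s,"gauge_band")[:2]])
print([(onz(t,d["uv"],0),round(d["p"],2)) for d in vision.spot_point(t,"brush")[:3]])
E
```

```text
15.8 [ 0.458 -0.058  0.154] [[ 0.013  1.     0.001]
 [ 1.    -0.013 -0.   ]
 [-0.     0.001 -1.   ]]
[(array([ 0.468, -0.063,  0.108]), 0.77)]
[(array([0.447, 0.145, 0.   ]), 0.86), (array([0.702, 0.346, 0.   ]), 0.54)]
```

View pics/g5.png

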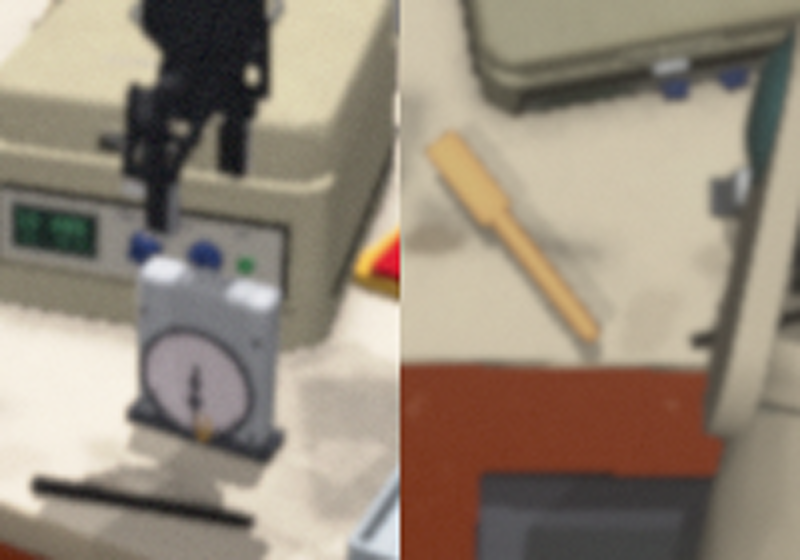

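The brush stands free on the bench. The gauge is below the open fingers, with the gate near (311,267), just to the right of the needle line.

Request:
{"op": "move_arm", "data": {
  "moves": "2 -7 -10 0 0 0.03 85; 2 -7 -30 0 0 0.04 85; 2 -7 -48 0 0 0.04 85; 2 -7 -60 0 0 0.04 85; 2 -7 -60 0 0 0.04 85"
}}

```text
time: 16.5
ee_pos: [0.459, -0.065, 0.0936]
orientation: [[-0.028, 1.0, -0.002], [1.0, 0.028, 0.0], [0.0, -0.002, -1.0]]
contact_force: [-0.4, -0.6, 0.3]
width: 0.085
finger_force: 0.0
```

Request:
{"op": "move_arm", "data": {
  "moves": "0 0 0 0 0 0 60; 0 0 0 0 0 0 40; 0 0 0 0 0 0 30; 0 0 0 0 0 0 10; 0 0 0 0 0 0 10",
  "grip_force": 40
}}

```text
time: 17.0
ee_pos: [0.4597, -0.0653, 0.095]
orientation: [[-0.029, 1.0, 0.001], [1.0, 0.029, -0.0], [-0.0, 0.001, -1.0]]
contact_force: [-1.3, -0.2, 3.4]
width: 0.026
finger_force: 40.7
```

Request:
{"op": "move_arm", "data": {
  "moves": "0 0 0 0 0 0 10; 0 0 0 0 0 0 10; 0 0 3 0 0 0 10; 0 0 15 0 0 0 10; 0 0 30 0 0 0 10",
  "grip_force": 80
}}

```text
time: 17.5
ee_pos: [0.4588, -0.065, 0.1242]
orientation: [[-0.029, 1.0, -0.002], [1.0, 0.029, 0.001], [0.001, -0.002, -1.0]]
contact_force: [-0.7, 0.2, -2.8]
width: 0.0251
finger_force: 78.8
```

Request:
{"op": "move_arm", "data": {
  "moves": "-20 -25 30 0 0 -0.01 10; -45 -60 60 0 0 -0.02 10; -70 -95 90 0 0 -0.02 10; -92 -130 115 0 0 -0.02 10; -110 -160 130 0 0 -0.02 10"
}}

```text
time: 18.0
ee_pos: [0.3484, -0.2266, 0.2572]
orientation: [[-0.008, 1.0, 0.003], [1.0, 0.008, -0.002], [-0.002, 0.003, -1.0]]
contact_force: [0.8, -0.7, -3.8]
width: 0.0253
finger_force: 79.7
```

Request:
{"op": "move_arm", "data": {
  "moves": "0 0 0 0 0 0 10; 0 0 0 0 0 0 10; 0 0 0 0 0 0 10; 0 0 0 0 0 0 10; 0 0 0 0 0 0 10"
}}

```text
time: 18.5
ee_pos: [0.3497, -0.2244, 0.2538]
orientation: [[-0.01, 1.0, -0.001], [1.0, 0.01, 0.001], [0.001, -0.001, -1.0]]
contact_force: [-0.4, 0.0, -2.2]
width: 0.0258
finger_force: 79.7
```

```bash
cat >> h.py <<'E'
def gpose(o,h=.095):
    """gauge origin and axes (x,y,z) from tool pose: gauge x=tool y, y=tool x, z=-tool z"""
    R=np.array(o["orientation"]); G=np.c_[R[:,1],R[:,0],-R[:,2]]
    return np.array(o["ee_pos"])-h*G[:,2],G
def rectify(im,c,o,off=(0,0,0),S=8):
    p,G=gpose(o); p=p+np.array(off)
    q=[(y,z) for y in(-.05,.05) for z in(0,.1)]
    src=np.float32([proj(c,p+G@[-.0185,y,z]) for y,z in q])
    dst=np.float32([((.05-y)*1000*S/1.,(.1-z)*1000*S) for y,z in q])  # image right = -y (as seen from robot)
    return cv2.warpPerspective(im,cv2.getPerspectiveTransform(src,dst),(100*S,100*S),flags=cv2.INTER_CUBIC)
E
python3 - <<'E'
from h import *
np.set_printoptions(precision=3,suppress=True)
N=14;cs=[];D=[]
for i in range(N):
    c=vision.camera("scene");cs.append(c["pixels"].astype(float))
    if i%3==0: D.append([[ (np.round(d["uv"],1).tolist(),round(d["p"],2)) for d in vision.spot_point(c,n)[:2]] for n in("needle_tip","gate_mid","gauge_band")])
for d in D: print(d)
im=np.mean(cs,0).clip(0,255).astype(np.uint8)
o=telemetry.observe();print(o["time"],o["ee_pos"],o["orientation"],cs[-1].mean()-cs[0].mean(),abs(cs[-1]-cs[3]).mean())
np.save("avg1.npy",im)
rc=rectify(im,c,o); cv2.imwrite("pics/d1.png",cv2.resize(rc[:,:,::-1],(600,600)))
p,G=gpose(o);print("centre px",proj(c,p+G@[-.0185,0,.048]),"tip0",proj(c,p+G@[-.0185,0,.018]))
E
```

```text
[[([353.1, 253.1], 0.42)], [([354.5, 254.3], 0.44)], [([359.8, 207.8], 0.65), ([175.0, 230.5], 0.6)]]
[[([356.2, 249.3], 0.53)], [([407.2, 306.8], 0.61), ([354.5, 252.9], 0.53)], [([237.8, 230.3], 0.59), ([360.4, 207.9], 0.58)]]
[[([351.8, 249.4], 0.41)], [([357.2, 253.8], 0.5)], []]
[[([355.7, 251.6], 0.48)], [([355.0, 250.9], 0.39), ([392.6, 277.8], 0.39)], [([359.2, 212.1], 0.88)]]
[[([355.9, 250.0], 0.43)], [([358.5, 251.8], 0.45)], [([409.3, 306.6], 0.71), ([364.9, 209.0], 0.56)]]
19.95 [ 0.349 -0.225  0.254] [[-0.009  1.     0.   ]
 [ 1.     0.009 -0.   ]
 [-0.     0.    -1.   ]] 0.012928004535154969 1.905018424036281
centre px [354.418 239.334] tip0 [353.294 251.887]
```

View pics/d1.png

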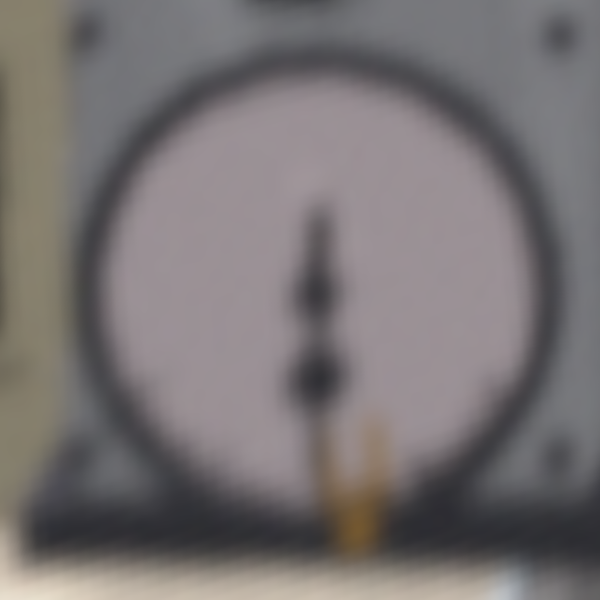

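```bash
cat >> h.py <<'E'
def profile(rc,rows,x0,x1):
    """per row: dark-needle minimum, brass (red-blue) peaks; mm in rectified picture, S=8"""
    for y in rows:
        L=rc[y-4:y+4].astype(float).mean(0); b=np.clip(L[:,0]-L[:,2]-20,0,None)
        pk=[x for x in range(x0,x1) if b[x]>15 and b[x]==b[x-14:x+15].max()]
        dk=L[x0:x1].sum(1); 
        print(y/8,"brass",[(p/8,int(b[p])) for p in pk],"cent",round((b[x0:x1]*np.arange(x0,x1)).sum()/max(b[x0:x1].sum(),1)/8,2),"darkmin",(x0+dk.argmin())/8,int(dk.min()))
E
python3 - <<'E'
from h import *
im=np.load("avg1.npy");c=vision.camera("scene");o=telemetry.observe()
rc=rectify(im,c,o)
profile(rc,range(250,740,22),340,600)
g=cv2.cvtColor(rc,cv2.COLOR_RGB2GRAY)
# dial face ellipse: light pinkish face
m=((rc[:,:,0].astype(int)>140)&(abs(rc[:,:,0].astype(int)-rc[:,:,2])<25)).astype(np.uint8)
n,l,st,ce=cv2.connectedComponentsWithStats(m); k=l[300,250]
cn=max(cv2.findContours((l==k).astype(np.uint8),cv2.RETR_EXTERNAL,cv2.CHAIN_APPROX_NONE)[0],key=len)[:,0]
cn=cn[cn[:,1]<480]; print("ellipse mm",np.array(cv2.fitEllipse(cn)[0])/8,np.array(cv2.fitEllipse(cn)[1])/8)
E
```

```text
31.25 brass [] cent 0.0 darkmin 55.0 440
34.0 brass [] cent 0.0 darkmin 53.625 390
36.75 brass [] cent 0.0 darkmin 53.25 315
39.5 brass [] cent 0.0 darkmin 53.125 275
42.25 brass [] cent 0.0 darkmin 53.0 263
45.0 brass [] cent 0.0 darkmin 52.625 232
47.75 brass [] cent 0.0 darkmin 52.625 189
50.5 brass [] cent 0.0 darkmin 52.75 196
53.25 brass [] cent 0.0 darkmin 52.875 256
56.0 brass [] cent 0.0 darkmin 53.0 283
58.75 brass [] cent 0.0 darkmin 53.125 235
61.5 brass [] cent 0.0 darkmin 53.25 169
64.25 brass [] cent 0.0 darkmin 53.125 158
67.0 brass [] cent 0.0 darkmin 52.75 223
69.75 brass [] cent 54.06 darkmin 52.875 296
72.5 brass [] cent 62.25 darkmin 53.125 315
75.25 brass [] cent 61.97 darkmin 53.25 306
78.0 brass [(62.625, 17)] cent 60.29 darkmin 74.875 217
80.75 brass [(56.125, 17), (62.0, 22)] cent 59.5 darkmin 74.75 163
83.5 brass [(60.875, 31)] cent 59.27 darkmin 73.625 144
86.25 brass [(59.75, 42), (59.875, 42)] cent 59.43 darkmin 74.25 139
89.0 brass [(59.5, 44)] cent 59.46 darkmin 70.125 139
91.75 brass [(59.0, 21)] cent 59.17 darkmin 70.0 186
ellipse mm [52.98831558 37.79952621] [43.17038727 73.21044922]
```

Request:
{"op": "move_arm", "data": {
  "moves": "0 0 0 0.07 0.012 0.11 10; 0 0 0 0.14 0.023 0.22 10; 0 0 0 0.208 0.035 0.329 10; 0 0 0 0.208 0.035 0.329 10; 0 0 0 0.208 0.035 0.329 10"
}}

```text
time: 20.5
ee_pos: [0.3495, -0.2254, 0.2541]
orientation: [[-0.322, 0.944, -0.068], [0.924, 0.329, 0.196], [0.207, 0.001, -0.978]]
contact_force: [0.4, -0.6, -2.4]
width: 0.0257
finger_force: 79.6
```

Request:
{"op": "move_arm", "data": {
  "moves": "0 0 0 0 0 0 10; 0 0 0 0 0 0 10; 0 0 0 0 0 0 10; 0 0 0 0 0 0 10; 0 0 0 0 0 0 10"
}}

```text
time: 21.0
ee_pos: [0.3495, -0.2251, 0.2545]
orientation: [[-0.325, 0.943, -0.068], [0.923, 0.332, 0.197], [0.208, 0.002, -0.978]]
contact_force: [0.3, 0.1, -3.1]
width: 0.0251
finger_force: 79.6
```

```bash
python3 - <<'E'
from h import *
np.set_printoptions(precision=3,suppress=True)
cs=[]
for i in range(16):
    c=vision.camera("scene")
    if i>5: cs.append(c["pixels"].astype(float))
im=np.mean(cs,0).clip(0,255).astype(np.uint8); np.save("avg2.npy",im)
o=telemetry.observe();print(o["time"],o["ee_pos"],o["orientation"])
rc=rectify(im,c,o); cv2.imwrite("pics/d2.png",cv2.resize(rc[:,:,::-1],(600,600)))
profile(rc,range(360,740,22),340,640)
E
```

```text
21.8 [ 0.349 -0.225  0.254] [[-0.325  0.943 -0.068]
 [ 0.922  0.332  0.197]
 [ 0.208  0.002 -0.978]]
45.0 brass [] cent 0.0 darkmin 51.25 246
47.75 brass [] cent 0.0 darkmin 51.75 195
50.5 brass [] cent 0.0 darkmin 52.0 194
53.25 brass [] cent 0.0 darkmin 52.5 257
56.0 brass [] cent 0.0 darkmin 53.375 293
58.75 brass [] cent 0.0 darkmin 54.0 237
61.5 brass [] cent 0.0 darkmin 54.875 168
64.25 brass [] cent 0.0 darkmin 55.25 168
67.0 brass [] cent 0.0 darkmin 55.625 240
69.75 brass [] cent 0.0 darkmin 79.875 306
72.5 brass [] cent 57.8 darkmin 79.875 238
75.25 brass [(60.875, 18), (61.125, 18)] cent 57.49 darkmin 79.25 218
78.0 brass [(53.375, 20), (61.25, 22)] cent 57.59 darkmin 77.125 203
80.75 brass [(54.125, 31), (54.25, 31), (61.0, 27)] cent 57.34 darkmin 75.375 186
83.5 brass [(54.75, 35), (54.875, 35)] cent 57.44 darkmin 72.375 158
86.25 brass [(58.625, 42), (58.75, 42), (58.875, 42), (59.0, 42), (59.125, 42), (59.25, 42)] cent 58.63 darkmin 72.0 143
89.0 brass [(59.75, 48), (59.875, 48)] cent 59.68 darkmin 71.5 143
91.75 brass [(59.875, 26)] cent 60.08 darkmin 79.75 178
```

View pics/d2.png

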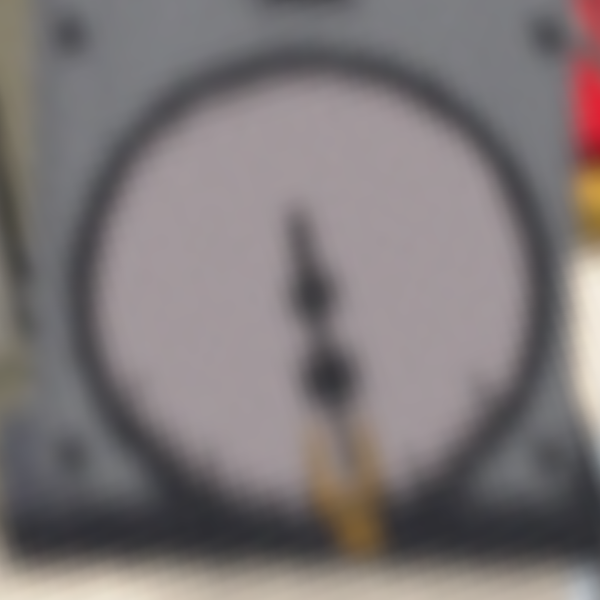

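The needle now reads between the prongs at 12° tilt, about 1° past the middle, so the gate is at about 0.19 rad. Next I level the gauge and carry it over the crest.

Request:
{"op": "move_arm", "data": {
  "moves": "0 0 0 -0.07 -0.012 -0.11 10; 10 0 0 -0.14 -0.023 -0.22 10; 40 -5 0 -0.208 -0.035 -0.329 10; 75 -12 0 -0.208 -0.035 -0.329 10; 110 -20 0 -0.208 -0.035 -0.329 10"
}}

```text
time: 22.3
ee_pos: [0.4607, -0.2448, 0.2548]
orientation: [[-0.009, 1.0, 0.001], [1.0, 0.009, -0.0], [-0.0, 0.001, -1.0]]
contact_force: [0.4, -0.2, -2.8]
width: 0.0255
finger_force: 80.0
```

Request:
{"op": "move_arm", "data": {
  "moves": "30 -10 0 0 0 0 10; 60 -18 -10 0 0 0 10; 70 -19 -30 0 0 0 10; 70 -19 -50 0 0 0 10; 70 -19 -60 0 0 0 10"
}}

```text
time: 22.8
ee_pos: [0.529, -0.2637, 0.1915]
orientation: [[-0.009, 1.0, -0.004], [1.0, 0.009, 0.002], [0.002, -0.004, -1.0]]
contact_force: [-0.1, 0.9, -3.3]
width: 0.0256
finger_force: 80.1
```

Request:
{"op": "move_arm", "data": {
  "moves": "0 0 -10 0 0 0 10; 0 0 -15 0 0 0 10; 0 0 -20 0 0 0 10; 0 0 -22 0 0 0 10; 0 0 -22 0 0 0 10"
}}

```text
time: 23.3
ee_pos: [0.5295, -0.2643, 0.1726]
orientation: [[-0.009, 1.0, 0.0], [1.0, 0.009, -0.0], [-0.0, 0.0, -1.0]]
contact_force: [0.5, -0.0, -2.9]
width: 0.0258
finger_force: 80.2
```

Request:
{"op": "move_arm", "data": {
  "moves": "0 0 -2 0 0 0 10; 0 0 -4 0 0 0 10; 0 0 -6 0 0 0 10; 0 0 -7 0 0 0 10; 0 0 -7 0 0 0 10"
}}

```text
time: 23.8
ee_pos: [0.5294, -0.2642, 0.1651]
orientation: [[-0.009, 1.0, -0.0], [1.0, 0.009, 0.0], [0.0, -0.0, -1.0]]
contact_force: [0.4, -0.2, -2.9]
width: 0.0256
finger_force: 80.2
```

Request:
{"op": "move_arm", "data": {
  "moves": "0 0 -0.5 0 0 0 10; 0 0 -1 0 0 0 10; 0 0 -1.5 0 0 0 10; 0 0 -1.5 0 0 0 10; 0 0 -1.5 0 0 0 10"
}}

```text
time: 24.3
ee_pos: [0.5295, -0.2642, 0.1639]
orientation: [[-0.009, 1.0, 0.0], [1.0, 0.009, -0.0], [-0.0, 0.0, -1.0]]
contact_force: [-0.3, 0.2, -3.1]
width: 0.0256
finger_force: 80.2
```

Request:
{"op": "move_arm", "data": {
  "moves": "0 0 -0.5 0 0 0 10; 0 0 -1 0 0 0 10; 0 0 -1.5 0 0 0 10; 0 0 -1.5 0 0 0 10; 0 0 -1.5 0 0 0 10"
}}

```text
time: 24.8
ee_pos: [0.5295, -0.2642, 0.1626]
orientation: [[-0.009, 1.0, 0.0], [1.0, 0.009, -0.0], [-0.0, 0.0, -1.0]]
contact_force: [-0.4, 0.1, -0.8]
width: 0.0257
finger_force: 80.7
```

Request:
{"op": "move_arm", "data": {
  "moves": "0 0 -0.5 0 0 0 10; 0 0 -1 0 0 0 10; 0 0 -1 0 0 0 10; 0 0 -1 0 0 0 10; 0 0 -1 0 0 0 10"
}}

```text
time: 25.3
ee_pos: [0.5296, -0.2644, 0.1626]
orientation: [[-0.009, 1.0, 0.001], [1.0, 0.009, -0.001], [-0.001, 0.001, -1.0]]
contact_force: [-2.7, 0.7, 5.2]
width: 0.0252
finger_force: 81.5
```

Request:
{"op": "move_arm", "data": {
  "moves": "0 -1.9 0 0.02 0 0 10; 0 -3.8 0 0.04 0 0 10; 0 -5.7 -0.1 0.06 0 0 10; 0 -7.6 -0.2 0.08 0 0 10; 0 -9.5 -0.3 0.1 0 0 10"
}}

```text
time: 25.8
ee_pos: [0.5296, -0.2741, 0.1623]
orientation: [[-0.009, 1.0, 0.001], [0.995, 0.008, 0.1], [0.1, 0.002, -0.995]]
contact_force: [-2.0, 0.3, 6.5]
width: 0.0255
finger_force: 81.7
```

Request:
{"op": "move_arm", "data": {
  "moves": "0 -1.9 -0.1 0.02 0 0 10; 0 -3.8 -0.2 0.04 0 0 10; 0 -5.7 -0.4 0.06 0 0 10; 0 -7.6 -0.6 0.08 0 0 10; 0 -8.5 -0.7 0.09 0 0 10"
}}

```text
time: 26.3
ee_pos: [0.5295, -0.2828, 0.1617]
orientation: [[-0.008, 1.0, 0.001], [0.982, 0.008, 0.189], [0.189, 0.003, -0.982]]
contact_force: [-3.3, 1.7, 7.1]
width: 0.0251
finger_force: 81.7
```

Request:
{"op": "move_arm", "data": {
  "moves": "0 0 0 0 0 0 10; 0 0 0 0 0 0 10; 0 0 0 0 0 0 10; 0 0 0 0 0 0 10; 0 0 0 0 0 0 10"
}}

```text
time: 26.8
ee_pos: [0.5295, -0.2826, 0.1617]
orientation: [[-0.009, 1.0, 0.001], [0.982, 0.008, 0.188], [0.188, 0.003, -0.982]]
contact_force: [-2.2, 0.1, 6.9]
width: 0.0253
finger_force: 81.6
```

Request:
{"op": "move_arm", "data": {
  "moves": "0 0 0 0 0 0 10; 0 0 0 0 0 0 10; 0 0 0 0 0 0 10; 0 0 0 0 0 0 10; 0 0 0 0 0 0 10"
}}

```text
time: 27.3
ee_pos: [0.5296, -0.2826, 0.1617]
orientation: [[-0.009, 1.0, 0.001], [0.982, 0.008, 0.188], [0.188, 0.003, -0.982]]
contact_force: [-2.6, -0.2, 8.0]
width: 0.0256
finger_force: 81.6
```

```bash
python3 - <<'E'
from h import *
np.set_printoptions(precision=3,suppress=True)
cs=[];F=[]
for i in range(12):
    c=vision.camera("scene");cs.append(c["pixels"].astype(float));F.append(telemetry.observe()["contact_force"])
im=np.mean(cs,0).clip(0,255).astype(np.uint8); np.save("avg3.npy",im)
o=telemetry.observe();print(o["time"],o["ee_pos"],o["orientation"],np.mean(F,0))
rc=rectify(im,c,o)
profile(rc,range(316,740,22),340,640)
for d in vision.spot_point(c,"chip1")[:5]: print(onz(c,d["uv"],.003),d["p"])
E
```

```text
27.9 [ 0.53  -0.283  0.162] [[-0.009  1.     0.001]
 [ 0.982  0.008  0.188]
 [ 0.188  0.003 -0.982]] [-2.856  0.472  6.799]
39.5 brass [] cent 0.0 darkmin 50.375 291
42.25 brass [] cent 0.0 darkmin 50.75 273
45.0 brass [] cent 0.0 darkmin 51.125 246
47.75 brass [] cent 0.0 darkmin 51.5 204
50.5 brass [] cent 0.0 darkmin 51.625 214
53.25 brass [] cent 0.0 darkmin 52.125 259
56.0 brass [] cent 0.0 darkmin 53.25 269
58.75 brass [] cent 0.0 darkmin 54.125 224
61.5 brass [] cent 0.0 darkmin 54.625 179
64.25 brass [] cent 0.0 darkmin 54.625 182
67.0 brass [] cent 0.0 darkmin 54.625 237
69.75 brass [] cent 0.0 darkmin 79.875 279
72.5 brass [] cent 57.82 darkmin 79.875 234
75.25 brass [] cent 57.09 darkmin 79.875 218
78.0 brass [(53.75, 19), (54.0, 19), (54.125, 19), (61.125, 18)] cent 57.23 darkmin 77.625 212
80.75 brass [(55.25, 24), (59.625, 24), (59.75, 24)] cent 57.6 darkmin 75.375 183
83.5 brass [(58.875, 35), (59.25, 35), (59.375, 35)] cent 58.08 darkmin 73.5 157
86.25 brass [(58.75, 45)] cent 58.7 darkmin 73.125 143
89.0 brass [(59.25, 46)] cent 59.07 darkmin 68.5 137
91.75 brass [(59.125, 30), (59.25, 30)] cent 59.17 darkmin 69.625 146
[ 0.465 -0.354  0.003] 0.57
[ 0.436 -0.338  0.003] 0.42
```

```bash
python3 -c "
from plant import r
print(r.close_job())"
```

```text
the job is handed in; nothing more can be done
None
```

The job is handed in, but I have no verdict back: the three chips are swept into the tray, the brush stands free on the bench, and the gauge is held rocked to about 0.19 rad on the crest at roughly 10 N with the needle about 0.2 mm from the gate's middle in my last measurement.

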